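# Ready a vase and hold the drying box open

## Robot

A 7-joint arm with a two-finger parallel gripper is mounted at the origin on the work surface. World frame = base frame: x ahead of the robot, y to its left, z up, the work surface at z = 0. Lengths are in mm, angles in rad, forces in N, time in s.
With the tool pointing down it reaches from about 400 to 925 mm from the base axis. Payload 4.1 kg.
Tool frame: the origin (TCP) lies between the finger pads, 19 mm behind the fingertips; this is the grasp point; z points along the fingers, y is the line along which they close (so a half turn about z gives the same grasp; the last joint's range is limited). The gripper opens to 85 mm and grips with 20 to 120 N. Pads are 22 mm wide; open, the fingers measure 114 mm over their backs; the gripper's body (76 mm by 85 mm) begins 54 mm behind the grasp point. The pads swing forward as they close: fully open they stand 13 mm farther back than shut.
Start: joints at [-1.219, 0.398, 0.045, 1.537, -0.019, 1.207, -0.051], TCP at [283.18, 585.107, 250.047] pointing down, gripper open.
Joint ranges: [-2.82, 2.82], [-0.49, 2.23], [-1.37, 1.46], [0, 2.46], [-1.36, 4.5], [0.23, 2], [-2.94, 2.94]. Speed limits (rad/s): [2.57, 2.57, 3.14, 3.14, 3.14, 3.14, 3.14].

## Interface

Orientations are given as a unit quaternion [x, y, z, w].
In Python, from bench import monitor, cams, workorder gives the robot as it stands.
- The arm moves only by the shell command python3 -m crank 'ROWS' [OPENING]. ROWS is JSON, a list of rows, each an object with "dp": the shift along the tool's x, y, z in m, a list of three; "turn": the turn about the tool's z in rad. A call has 1 to 10 rows; each row is the pose to reach, as a shift and turn from the pose commanded when the call began, along the tool's axes at that moment; what a row does not reach only later rows make up. A row lasts 1/8 s, in which the tool goes at most 62.5 mm and 10.7 degrees, less where a joint would pass 70% of its speed; a pose out of reach is approached as far as the arm can. A call with a gripper value outside its range is refused whole. OPENING is the closure, from -1 (fully open) to 1 (shut), set as the call begins (- or left out, the last holds). The fingers move at their own pace and stop on an object; the grip force is fixed at half the most. Time passes only in rows, so rows that repeat a pose let the fingers close. It gives the time, the measured TCP pose, the force, the opening and the grip force at its end, in the units of the state.
- monitor.read_state(): the state, without advancing time (a new reading comes with each control period).
- cams.grab_frame(name): name is "scene" or "top" or "wrist"; returns (picture, depth): 480x640x3 uint8, blue, green, red; 480x640 float32, mm along the optical axis (not along the pixel's ray), 0 where there is no reading.
- cams.calibration(name): a dict with "K" (3x3 intrinsics, pixels), "cam_to_world" (4x4, takes a point from camera to world coordinates). Camera axes: x right, y up, looking along -z (the intrinsics and any distortion apply to the point x, -y, -z); pixel columns grow to the right and rows downward; lengths in mm; the calibration is good to about 2 mm. A picture is of the moment at which its call begins: read the wrist's pose just before it. calibration takes no time and is no camera call; for the wrist camera it gives the pose at the moment of the call.
- workorder.close_job(): hands the job in; it is judged then, once.
The state is a dict: "clock": time; "joint_pos": joint angles; "qvel": joint speeds; "joint_torque": joint torques, N m; "tcp_pos": TCP position; "eef_rot": TCP orientation; "wrist_force": force on the tool from outside, world axes, zero at the start; "wrist_torque": the same for the moment, N m; "grip_width": finger opening in mm; "grip_force": force on a finger pad.
Only numpy, scipy, OpenCV 4.12 (cv2) and the standard library are available. Lean on these libraries where they do the work, as an engineer would, in place of code of your own. Each camera call takes 0.05 s, during which the arm holds its last target. There are 200 camera calls.

## Task

Set the small white vase gently upright in the middle of the red ring on the loading plate, between the two brass stops, and let go of it. Then take the drying box's sprung lid by its bar handle, raise it past its balance point (the yellow pointers beyond the red marks) and ease it back down, and finish while still holding the handle, with the lid still and the pointers inside the green bands just below the red, so that the potter can load the box and the lid would close by itself if let go. Leave the terracotta vase, the paint pot and the brush where they are.

Things in the scene. Friction and masses are not known exactly. Their poses are not given: they have to be found in the camera images.
- vase: loose white ceramic vase with blue bands, 80 mm tall, about 120 g; belly 49 mm wide at 24 mm height, straight neck 22 mm in diameter (23 mm at its blue bands) from 50 to 80 mm height (grip it there), foot 32 mm. Origin: centre of its underside, z up its axis. Stands on the work surface on the robot's side of the plate, beside the terracotta vase.
- painted_vase: bystander: terracotta vase with yellow bands, same shape and size as the white vase, about 90 to 130 mm from it; which of the two stands left varies. Origin: centre of its underside.
- paint_pot: bystander: open yellow paint pot, 64 mm in diameter, 60 mm tall, on the far side of the plate. Origin: centre of its underside.
- brush: bystander: paint brush lying on the work surface at the far side of the work area, roughly along y.
- plate_mark (a point): centre of the red ring (56 mm outer, 38 mm inner diameter, white inside) on the top face of the loading plate, 12 mm above the work surface. Axes are the plate's: x away from the robot at yaw 0, y left.
- dryer_hinge (a point): middle of the lid's hinge line, 110 mm above the work surface, 100 mm beyond the box's centre. Axes are the box's and do not turn with the lid: x away from the robot at yaw 0, y the hinge line, z up.
- lid_handle (a point): round steel bar 12 mm thick along the hinge's y, 110 mm free between two end brackets. Origin: its middle, 245 mm from the hinge line. Lid shut, it is 110 mm above the work surface, 45 mm in front of the lid's edge, open above and below. It turns with the lid but can turn between the fingers, so a tool pointing straight down can carry it along the arc.
- lid (a joint): angle a of the white lid (200 x 250 x 22 mm), rad: 0 shut, grows as it rises, stop at 1.45. Bar's middle: hinge + (-0.245 cos a, 0, 0.245 sin a) in the box's axes. Weight and spring balance at a = 1.0: below that the lid falls shut (about 2 N at the handle when shut, 0.5 N near 0.85), above it the spring lifts it to the stop.
- plate: fixed loading plate, a dark wooden slab 130 x 130 x 12 mm; origin under its centre. Two brass stops, 90 mm long along the plate's x, 12 mm tall and 10 mm thick, stand on it with inner faces at y = +36 and -36 mm. It stands beside the drying box, left or right of it.
- dryer: fixed grey drying box, 210 deep x 250 wide x 98 mm tall, lid hinged along its far upper edge; origin under its centre. Curved quadrants at both sides, radius 125 mm about the hinge, standing up to 240 mm above the work surface, carry a red mark (lid angle 0.95 to 1.05) and a green band (0.72 to 0.95); yellow pointers on the lid's side edges run along them.
Not all that is in view belongs to the job. Of the things that look like the vase, the middle-sized one is meant. Of the things like the plate, leave any that is grey; of the rest the smaller one is meant.

How it is judged (in metres and radians):
On the way, in this order (a step that is already met when the one before it is completed fails the run):
1. white vase stands upright and released in the middle of the red ring between the stops, lid shut (horizontal distance between vase and plate_mark below 0.007 m and z of vase in the frame of plate_mark between -0.004 and 0.004 m and angle between vase's own z axis and vertical below 0.08 rad and contact force between the fingers and vase below 0.05 N and linear speed of vase below 0.02 m/s and value of joint lid below 0.1 rad), for 0.2 s.
2. lid raised past its balance point, held by the handle (value of joint lid above 1.08 rad and contact force between the fingers and lid above 0.2 N), for 0.1 s.
At the end, for the whole second after the job is handed in: The lid is held still by the fingers on its bar handle at 0.72 to 0.95 rad (green band, balance at 1.0); the white vase stands upright on the plate, released and at rest, its axis within 7 mm of the ring's centre (horizontal distance between vase and plate_mark below 0.007 m and z of vase in the frame of plate_mark between -0.004 and 0.004 m and angle between vase's own z axis and vertical below 0.08 rad and contact force between the fingers and vase below 0.05 N and linear speed of vase below 0.02 m/s and value of joint lid between 0.72 and 0.95 rad and velocity of joint lid between -0.04 and 0.04 rad/s and contact force between the fingers and lid above 0.2 N); the arm keeps its last pose, push and grip.
It fails at once if the terracotta vase is moved more than 25 mm (distance of painted_vase from where it was at the start of the episode above 0.025 m).
It fails at once if the paint pot is moved more than 25 mm (distance of paint_pot from where it was at the start of the episode above 0.025 m).
It fails at once if the brush is moved more than 25 mm (distance of brush from where it was at the start of the episode above 0.025 m).
It fails at once if the white vase is tipped over (angle between vase's own z axis and vertical above 0.6 rad).
It fails at once if the white vase is dropped or pushed down hard (over 40 N) on something (contact force between vase and plate above 40 N).
It also fails if it takes over 72 s, if anything falls off the work surface, if the arm or the gripper's body presses on something with over 40 N, if the wrist force passes 120 N, or if a joint passes its speed limit or range.

## Working session

There is one attempt and no reset: what is moved stays moved. The work goes in short steps, Python scripts to look and compute and a shell command to move; the robot and the scene stay as the last step left them, time stands still between calls to the robot, and variables do not carry over. Pictures are saved under pics/ and viewed, at most 10 in all, crops included, and the job is handed in when it is done.

```bash
ls; mkdir -p pics
python3 - <<'E'
from bench import monitor,cams
import cv2,numpy as np
print(monitor.read_state())
for n in("scene","top"):
    p,d=cams.grab_frame(n); cv2.imwrite(f"pics/{n}0.png",p); np.save(f"{n}0.npy",d)
    c=cams.calibration(n); print(n,c)
E
```

```text
pics
{'clock': 0.0, 'joint_pos': array([-1.21900993,  0.39919915,  0.04502451,  1.537871  , -0.01866686,
        1.20690716, -0.05068567]), 'qvel': array([ 0.00138201, -0.00013394, -0.00178708, -0.0003448 ,  0.0011621 ,
        0.00097509,  0.00127045]), 'joint_torque': array([-3.52335892e-04, -4.75127470e+01,  1.36431254e+00, -2.54215246e+01,
        1.14611123e-02,  9.71320958e-03,  6.23556929e-06]), 'tcp_pos': array([282.91007555, 584.54020132, 248.96263434]), 'eef_rot': array([ 2.23417872e-01,  9.74722263e-01, -9.72131324e-04, -1.39126265e-04]), 'wrist_force': array([ 1.00869276, -0.52273471, -0.2590155 ]), 'wrist_torque': array([-0.00644736, -0.01512821, -0.02839904]), 'grip_force': 0.0, 'grip_width': 85.14611203417304}
scene {'K': array([[621.54945728,   0.        , 322.58182697],
       [  0.        , 621.54945728, 242.83537032],
       [  0.        ,   0.        ,   1.        ]]), 'cam_to_world': array([[-7.68881809e-02, -5.52187709e-01,  8.30166815e-01,
         1.61577095e+03],
       [ 9.96843690e-01, -5.90846621e-02,  5.30250944e-02,
        -2.25914308e+01],
       [ 1.97703203e-02,  8.31623554e-01,  5.54987746e-01,
         7.74358372e+02],
       [ 0.00000000e+00,  0.00000000e+00,  0.00000000e+00,
         1.00000000e+00]])}
top {'K': array([[453.15743537,   0.        , 311.13762741],
       [  0.        , 453.15743537, 243.18942586],
       [  0.        ,   0.        ,   1.        ]]), 'cam_to_world': array([[-9.31122347e-03,  9.85317259e-01, -1.70479323e-01,
         3.97931240e+02],
       [-9.99910629e-01, -1.08101165e-02, -7.86607472e-03,
        -1.17813634e+02],
       [-9.59348053e-03,  1.70390844e-01,  9.85329856e-01,
         1.05898675e+03],
       [ 0.00000000e+00,  0.00000000e+00,  0.00000000e+00,
         1.00000000e+00]])}
```

View pics/scene0.png

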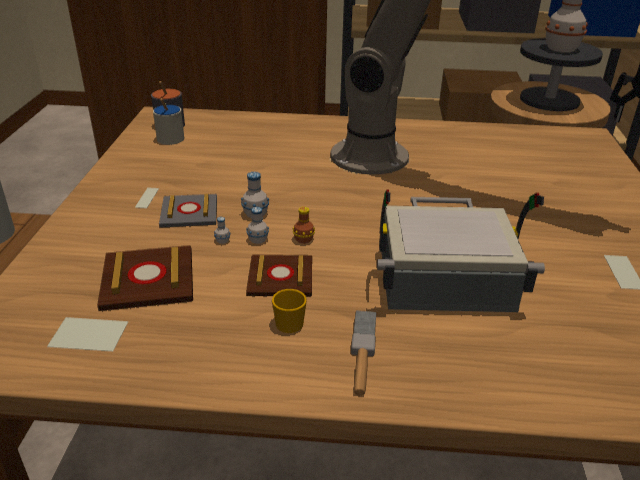

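View pics/top0.png

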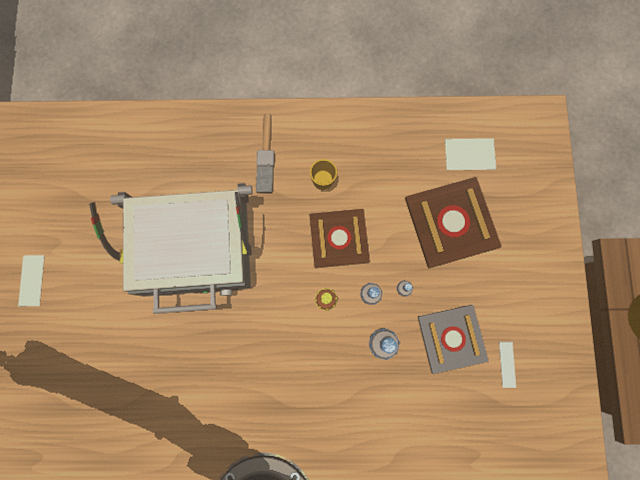

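The white vases in the top view are at (371,293), (405,288) and (384,343). The one at (371,293) is the middle-sized one, next to the terracotta vase at (327,299). The plates are grey at (453,338), large brown at (453,221) and small brown at (340,238), so the small brown one is meant. The paint pot is at (323,175), and the box handle bar is near (184,308). Next I'll measure these and confirm in a crop.

```bash
cat > h.py <<'E'
import numpy as np,cv2
from bench import cams,monitor
def world(n,uv,d=None,z=None,cal=None):
    c=cal or cams.calibration(n);K=c["K"];T=c["cam_to_world"]
    uv=np.atleast_2d(np.asarray(uv,float))
    r=np.c_[(uv[:,0]-K[0,2])/K[0,0],-(uv[:,1]-K[1,2])/K[1,1],-np.ones(len(uv))]
    if d is None:
        w=r@T[:3,:3].T; s=(z-T[2,3])/w[:,2]; return T[:3,3]+w*s[:,None]
    return (r*np.asarray(d,float).reshape(-1,1))@T[:3,:3].T+T[:3,3]
def cloud(n,d,cal=None):
    v,u=np.mgrid[:480,:640]; return world(n,np.c_[u.ravel(),v.ravel()],d.ravel(),cal=cal).reshape(480,640,3)
E
python3 - <<'E'
from h import *
C={};P={}
for n in("scene","top"):
    P[n]=cv2.imread(f"pics/{n}0.png"); C[n]=cloud(n,np.load(f"{n}0.npy"))
def circ(a):
    A=np.c_[2*a[:,:2],np.ones(len(a))];s=np.linalg.lstsq(A,(a[:,:2]**2).sum(1),rcond=None)[0]
    return s[:2],np.sqrt(s[2]+s[0]**2+s[1]**2)
seeds={"mid":(371,293),"small":(405,288),"large":(384,343),"terra":(327,299),"pot":(323,175)}
for k,uv in seeds.items():
    c0=world("top",[uv],z=40)[0]
    for n in C:
        q=C[n].reshape(-1,3);q=q[(np.hypot(*(q[:,:2]-c0[:2]).T)<38)&(q[:,2]>6)]
        hi=q[q[:,2]>0.65*q[:,2].max()]; print(k,n,len(q),"zmax",np.percentile(q[:,2],98).round(),"mean",q.mean(0).round(1),"hi circ",*[np.round(x,1) for x in circ(hi)],"lo",*[np.round(x,1) for x in circ(q[(q[:,2]>12)&(q[:,2]<36)])])
for n,box in(("top",(300,370,205,270)),("scene",(245,315,250,298))):
    im=P[n].astype(int);b,g,r=im[...,0],im[...,1],im[...,2]
    m=((r>110)&(g<70)&(b<70)).astype(np.uint8);M=np.zeros_like(m);M[box[2]:box[3],box[0]:box[1]]=m[box[2]:box[3],box[0]:box[1]]
    ct=max(cv2.findContours(M,cv2.RETR_EXTERNAL,cv2.CHAIN_APPROX_NONE)[0],key=cv2.contourArea)
    e=world(n,ct[:,0],z=12); print("ring",n,*circ(e))
    # brass stops
    m=((C[n][...,2]>18)&(C[n][...,2]<30)).astype(np.uint8);M[:]=0;M[box[2]:box[3],box[0]:box[1]]=m[box[2]:box[3],box[0]:box[1]]
    for c in cv2.findContours(M,cv2.RETR_EXTERNAL,cv2.CHAIN_APPROX_NONE)[0]:
        if len(c)>15:
            (cx,cy),wh,a=cv2.minAreaRect(world(n,c[:,0],z=24)[:,:2].astype(np.float32));print(n,"stop",cx,cy,wh,a)
# lid & handle
t=C["top"]
lid=(t[...,2]>100)&(t[...,2]<150);lid[:,:90]=0;lid[:,260:]=0;lid[:195]=0
q=t[215:280,140:230].reshape(-1,3);print("lid z",np.median(q[:,2]))
h=t[300:325,160:210];h=h[(h[...,2]>95)];print("bar n",len(h),h.mean(0))
f=cv2.fitLine(h[:,:2].astype(np.float32),cv2.DIST_HUBER,0,.01,.01).ravel();print("bar line",f,np.degrees(np.arctan2(f[1],f[0])))
cv2.imwrite("pics/crop1.png",cv2.resize(np.hstack([P["top"][200:360,290:490],P["top"][190:350,90:290]]),None,fx=2,fy=2,interpolation=cv2.INTER_CUBIC))
E
```

```text
mid scene 529 zmax 81.0 mean [ 470.8 -241.2   42.8] hi circ [ 461.9 -242.8] 9.0 lo [ 461.4 -243.1] 20.9
mid top 370 zmax 82.0 mean [ 457.5 -241.6   49.6] hi circ [ 458.8 -243.8] 8.7 lo [ 459.2 -244.8] 23.0
small scene 281 zmax 59.0 mean [ 479.9 -319.4   31.3] hi circ [ 473.8 -320.8] 6.4 lo [ 476.1 -320.4] 12.6
small top 202 zmax 61.0 mean [ 469.7 -319.1   35.4] hi circ [ 471.  -321.9] 6.3 lo [ 471.1 -322.4] 14.5
large scene 757 zmax 108.0 mean [ 362.9 -265.3   60.2] hi circ [ 351.2 -266.9] 12.5 lo [ 349.9 -267.3] 29.6
large top 718 zmax 109.0 mean [ 349.6 -263.6   66.3] hi circ [ 348.5 -267.3] 11.6 lo [ 348.1 -268.6] 31.9
terra scene 523 zmax 81.0 mean [ 459.6 -139.8   42.6] hi circ [ 449.9 -141. ] 9.1 lo [ 449.8 -140.6] 21.0
terra top 371 zmax 82.0 mean [ 446.4 -141.4   48.7] hi circ [ 447.4 -141.9] 8.4 lo [ 447.6 -142.1] 23.0
pot scene 1198 zmax 61.0 mean [ 740.5 -137.7   40. ] hi circ [ 738.5 -138. ] 29.1 lo [ 738.4 -137.9] 26.4
pot top 507 zmax 62.0 mean [ 741.7 -139.9   38.2] hi circ [ 735.4 -139.5] 29.0 lo [ 734.7 -139.6] 25.8
ring top [ 592.44553431 -175.13048817] 27.476707888635627
top stop 588.0712280273438 -134.6663818359375 (88.26748657226562, 10.079290390014648) 5.098865032196045
top stop 594.3800659179688 -216.1321563720703 (88.51396179199219, 10.448151588439941) 5.028780937194824
ring scene [ 591.66602077 -174.40761593] 26.064522317893044
scene stop 592.881103515625 -133.84451293945312 (97.03304290771484, 9.963042259216309) 5.988033294677734
scene stop 601.2716674804688 -214.2230224609375 (96.93233489990234, 10.669507026672363) 4.909003257751465
lid z 122.67639197474625
bar n 293 [426.69646534 149.44117313 127.26508838]
bar line [ 3.725711e-02 -9.993057e-01  4.270251e+02  1.526478e+02] -87.86482
```

View pics/crop1.png

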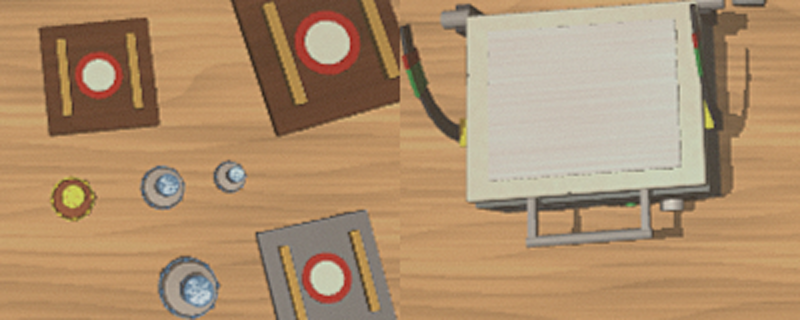

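The crop confirms it. The mid-sized vase (82 mm top, at about (460,-243.5)) and the small brown plate (ring at about (592,-175), yaw about 5°) are the targets. The handle bar is at about (426,149). I'll move towards them now.

```bash
cat >> h.py <<'E'
from scipy.spatial.transform import Rotation as R
def go(x,y,z,yaw):
    "dp (m) and turn for target TCP with close axis at yaw deg"
    s=monitor.read_state();r=R.from_quat(s["eef_rot"]).as_matrix()
    dp=r.T@(np.array([x,y,z])-s["tcp_pos"])/1000
    c=np.degrees(np.arctan2(r[1,1],r[0,1]));t=-((yaw-c+90)%180-90)
    print("t",round(s["clock"],2),"tcp",s["tcp_pos"].round(1),"yaw",round(c,2),"tilt",np.degrees(np.arccos(-r[2,2])).round(2),"grip",round(s["grip_width"],1),"F",s["wrist_force"].round(1),"-> dp",dp.round(4),"turn",np.radians(t).round(4),"j7",s["joint_pos"][6].round(2))
E
python3 -m crank '[{"dp":[-0.036,-0.036,0],"turn":0.12},{"dp":[-0.072,-0.072,0],"turn":0.24},{"dp":[-0.108,-0.108,0],"turn":0.36},{"dp":[-0.144,-0.144,0],"turn":0.48},{"dp":[-0.18,-0.18,0],"turn":0.6},{"dp":[-0.216,-0.216,0],"turn":0.72},{"dp":[-0.252,-0.252,0],"turn":0.84},{"dp":[-0.288,-0.288,0],"turn":0.96},{"dp":[-0.322,-0.322,0],"turn":1.084},{"dp":[-0.322,-0.322,0],"turn":1.084}]' -1
python3 -c "
from h import *
go(460,-243.5,250,2.1)"
```

```text
clock: 1.35
tcp_pos: [433.6, 150.8, 249.9]
eef_rot: [0.697, 0.717, -0.0, 0.0]
wrist_force: [-0.7, 0.3, 0.1]
grip_width: 85.4
grip_force: 0.0
t 1.35 tcp [433.6 150.8 249.9] yaw 1.61 tilt 0.05 grip 85.4 F [-0.7  0.3  0.1] -> dp [-3.949e-01  1.540e-02  2.000e-04] turn -0.0086 j7 -0.37
```

```bash
python3 - <<'E'
from h import *
c=cams.calibration("wrist");p,d=cams.grab_frame("wrist");cv2.imwrite("pics/w1.png",p);np.save("w1.npy",d);np.savez("w1c.npz",**c)
E
python3 -m crank '[{"dp":[-0.04,0.002,0],"turn":0},{"dp":[-0.09,0.004,0],"turn":0},{"dp":[-0.14,0.006,0],"turn":0},{"dp":[-0.19,0.008,0],"turn":0},{"dp":[-0.24,0.01,0],"turn":0},{"dp":[-0.29,0.012,0],"turn":0},{"dp":[-0.34,0.014,0],"turn":0},{"dp":[-0.375,0.015,0],"turn":0},{"dp":[-0.395,0.0155,0],"turn":-0.008},{"dp":[-0.395,0.0155,0],"turn":-0.008}]'
python3 - <<'E'
from h import *
go(460,-243.5,65,2.1)
c=cams.calibration("wrist");p,d=cams.grab_frame("wrist");cv2.imwrite("pics/w2.png",p);np.save("w2.npy",d);np.savez("w2c.npz",**c)
cv2.imwrite("pics/w12.png",cv2.resize(np.hstack([cv2.imread("pics/w1.png"),p]),(800,300)))
E
```

```text
clock: 2.65
tcp_pos: [462.8, -239.2, 249.6]
eef_rot: [0.692, 0.722, -0.0, -0.0]
wrist_force: [0.5, 0.2, -0.2]
grip_width: 85.7
grip_force: 0.0
t 2.65 tcp [ 462.8 -239.2  249.6] yaw 2.49 tilt 0.05 grip 85.7 F [ 0.5  0.2 -0.2] -> dp [-0.0041 -0.0028  0.1846] turn 0.0069 j7 0.62
```

View pics/w12.png

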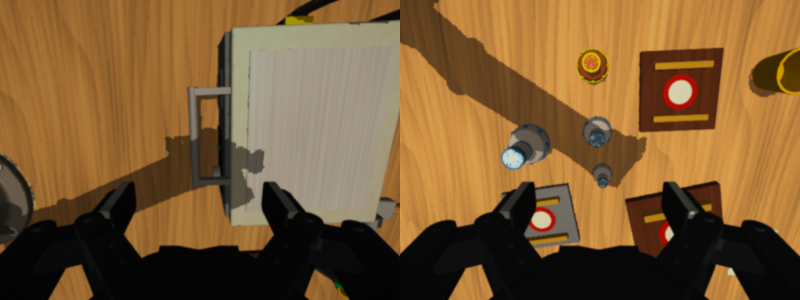

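The wrist views show the bar at about (309,216) in w1. In w2 the target vase is at about (315,208), with the small one below it and the big one at lower left, and the ring is at about (448,147).

Run:
```python
from h import *
def circ(a):
    A=np.c_[2*a[:,:2],np.ones(len(a))];s=np.linalg.lstsq(A,(a[:,:2]**2).sum(1),rcond=None)[0]
    return s[:2].round(1),np.sqrt(s[2]+s[0]**2+s[1]**2).round(1)
c=dict(np.load("w2c.npz"));q=cloud("w",np.load("w2.npy"),c);p=cv2.imread("pics/w2.png").astype(int)
for k,c0 in(("vase",(460,-243)),("terra",(449,-141))):
    a=q.reshape(-1,3);a=a[(np.hypot(a[:,0]-c0[0],a[:,1]-c0[1])<35)&(a[:,2]>8)]
    for lo,hi in((14,34),(52,74),(76,90)):
        s=a[(a[:,2]>lo)&(a[:,2]<hi)];print(k,lo,len(s),s.mean(0).round(1),circ(s))
m=((p[...,2]>110)&(p[...,1]<70)&(p[...,0]<70)).astype(np.uint8);m[:,:395]=0;m[:95]=0;m[190:]=0;m[:,510:]=0
ct=max(cv2.findContours(m,cv2.RETR_EXTERNAL,cv2.CHAIN_APPROX_NONE)[0],key=cv2.contourArea)
print("ring",circ(world("w",ct[:,0],z=12,cal=c)),"z",np.median(q[m>0][:,2]))
c=dict(np.load("w1c.npz"));q=cloud("w",np.load("w1.npy"),c)
g=q[130:305,290:345].reshape(-1,3);g=g[(g[:,2]>100)&(g[:,2]<120)]
print("handle",len(g),g.min(0),g.max(0))
b=q[160:280,295:325].reshape(-1,3);b=b[(b[:,2]>95)&(b[:,2]<125)]
f=cv2.fitLine(b[:,:2].astype(np.float32),cv2.DIST_HUBER,0,.01,.01).ravel();print("bar",len(b),b.mean(0),np.percentile(b[:,2],[5,50,95]),f)
for y in(120,150,180):
    s=b[abs(b[:,1]-y)<10];print(y,s.min(0),s.max(0))
```

```text
vase 14 341 [ 461.  -233.3   29. ] (array([ 460.8, -243.4]), np.float64(23.3))
vase 52 101 [ 460.8 -234.6   60.7] (array([ 460.9, -243.5]), np.float64(11.2))
vase 76 545 [ 460.9 -242.9   79.7] (array([ 460.9, -243. ]), np.float64(8.4))
terra 14 435 [ 449.8 -142.6   29. ] (array([ 449.1, -140.8]), np.float64(23.3))
terra 52 25 [ 452.7 -150.4   57.1] (array([ 449.2, -140.8]), np.float64(11.4))
terra 76 710 [ 449.3 -140.9   79.8] (array([ 449.3, -141. ]), np.float64(8.3))
ring (array([ 594. , -174.4]), np.float64(28.2)) z 12.102981646098016
handle 3077 [418.63390165  90.05919638 103.29782924] [458.59310841 219.69583341 117.67965621]
bar 1804 [428.6381731  158.15590553 114.07015394] [110.70894389 114.3849019  116.07364428] [ 6.6023402e-02 -9.9781805e-01  4.2868954e+02  1.5832028e+02]
120 [424.82074863 110.02162216 109.43352821] [436.79128    129.96637812 116.78872454]
150 [422.60273098 140.017641   108.40239072] [435.09883641 159.94035912 117.17194202]
180 [420.58799902 170.00183399 108.30594221] [433.45094848 189.92619516 117.36816967]
```

```bash
python3 -c "
from h import *
go(460.9,-243.3,67,3.8)"
```

```text
t 2.7 tcp [ 462.9 -237.9  249.5] yaw 2.59 tilt 0.07 grip 85.5 F [-0.8  0.1 -0.3] -> dp [-0.0054 -0.0021  0.1825] turn -0.0212 j7 0.62
```

```bash
python3 -m crank '[{"dp":[-0.0055,-0.002,0.01],"turn":-0.02},{"dp":[-0.0055,-0.002,0.03],"turn":-0.02},{"dp":[-0.0055,-0.002,0.06],"turn":-0.02},{"dp":[-0.0055,-0.002,0.085],"turn":-0.02},{"dp":[-0.0055,-0.002,0.1],"turn":-0.02},{"dp":[-0.0055,-0.002,0.1],"turn":-0.02},{"dp":[-0.0055,-0.002,0.1],"turn":-0.02}]'
for i in 1 2 3; do python3 - <<'E'
from h import *
go(460.9,-243.3,67,3.8); cams.grab_frame("wrist")
E
done
```

```text
clock: 3.58
tcp_pos: [461.5, -244.7, 150.8]
eef_rot: [0.684, 0.73, 0.0, 0.001]
wrist_force: [0.7, 0.1, 0.2]
grip_width: 85.6
grip_force: 0.0
t 3.58 tcp [ 461.5 -244.7  150.8] yaw 3.71 tilt 0.09 grip 85.6 F [0.7 0.1 0.2] -> dp [ 0.0014 -0.0007  0.0838] turn -0.0017 j7 0.76
t 3.62 tcp [ 461.6 -244.9  151. ] yaw 3.7 tilt 0.12 grip 85.2 F [-0.6 -0.   0.2] -> dp [ 0.0017 -0.0007  0.084 ] turn -0.0018 j7 0.76
t 3.67 tcp [ 461.5 -245.   151. ] yaw 3.68 tilt 0.12 grip 85.3 F [-0.3  0.1 -0.2] -> dp [ 0.0017 -0.0007  0.0839] turn -0.002 j7 0.76
```

```bash
python3 -m crank '[{"dp":[0.0015,-0.0007,0.015],"turn":0},{"dp":[0.0015,-0.0007,0.035],"turn":0},{"dp":[0.0015,-0.0007,0.055],"turn":0},{"dp":[0.0015,-0.0007,0.07],"turn":0},{"dp":[0.0015,-0.0007,0.08],"turn":0},{"dp":[0.0015,-0.0007,0.084],"turn":0},{"dp":[0.0015,-0.0007,0.084],"turn":0},{"dp":[0.0015,-0.0007,0.084],"turn":0}]'
python3 -m crank '[{"dp":[0,0,0],"turn":0},{"dp":[0,0,0],"turn":0},{"dp":[0,0,0],"turn":0},{"dp":[0,0,0],"turn":0},{"dp":[0,0,0],"turn":0},{"dp":[0,0,0],"turn":0}]' 1
python3 -c "
from h import *
go(460.9,-243.3,120,3.8)"
```

```text
clock: 4.72
tcp_pos: [460.4, -243.6, 66.5]
eef_rot: [0.684, 0.729, 0.0, 0.001]
wrist_force: [-0.5, -0.4, 0.0]
grip_width: 85.5
grip_force: 0.0
clock: 5.48
tcp_pos: [460.2, -243.4, 66.5]
eef_rot: [0.684, 0.729, 0.0, 0.0]
wrist_force: [-1.3, 1.5, 5.3]
grip_width: 20.3
grip_force: 54.1
t 5.47 tcp [ 460.2 -243.4   66.5] yaw 3.67 tilt 0.04 grip 20.3 F [-1.3  1.5  5.3] -> dp [ 0.0001  0.0007 -0.0535] turn -0.0023 j7 0.86
```

```bash
python3 -m crank '[{"dp":[0,0,-0.005],"turn":0},{"dp":[0,0,-0.02],"turn":0},{"dp":[0,0,-0.04],"turn":0},{"dp":[0,0,-0.05],"turn":0},{"dp":[0,0,-0.05],"turn":0}]'
python3 - <<'E'
from h import *
c=cams.calibration("wrist");p,d=cams.grab_frame("wrist");cv2.imwrite("pics/w3.png",p)
q=cloud("w",d,c);a=q.reshape(-1,3);a=a[(np.hypot(a[:,0]-460.5,a[:,1]+243.3)<35)&(a[:,2]>50)]
def circ(a):
    A=np.c_[2*a[:,:2],np.ones(len(a))];s=np.linalg.lstsq(A,(a[:,:2]**2).sum(1),rcond=None)[0]
    return s[:2].round(1),np.sqrt(s[2]+s[0]**2+s[1]**2).round(1)
for lo,hi in((60,80),(80,90),(126,140)):
    s=a[(a[:,2]>lo)&(a[:,2]<hi)];print(lo,len(s),circ(s) if len(s)>9 else 0)
go(593.3,-174.5,116,3.8)
E
```

```text
clock: 6.1
tcp_pos: [460.5, -243.5, 116.8]
eef_rot: [0.684, 0.729, 0.001, 0.001]
wrist_force: [0.7, 0.2, -0.5]
grip_width: 20.7
grip_force: 52.7
60 737 (array([ 461.6, -243.6]), np.float64(23.6))
80 1538 (array([ 461.6, -243.4]), np.float64(21.1))
126 4528 (array([ 461.4, -238.7]), np.float64(11.9))
t 6.15 tcp [ 460.  -243.1  116.1] yaw 3.68 tilt 0.03 grip 20.2 F [ 0.7 -0.3 -1.7] -> dp [0.0599 0.1374 0.0002] turn -0.002 j7 0.8
```

View pics/w3.png

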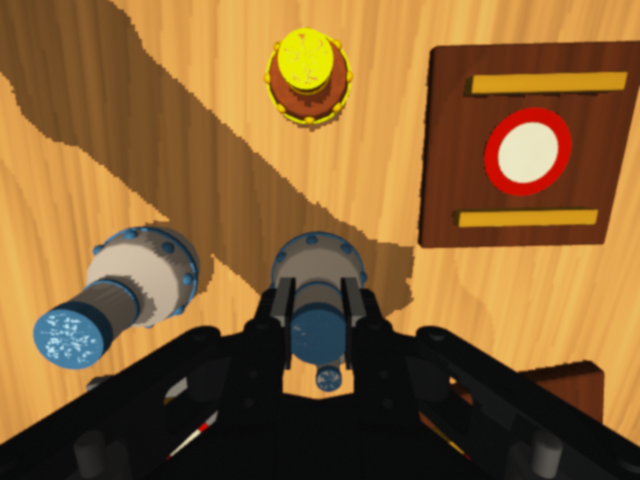

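The vase is held straight in the fingers at about (318,330), and the ring is visible at (528,151). I'll take the ring position from this frame and move over.

```bash
python3 -m crank '[{"dp":[0.003,0.007,0],"turn":0},{"dp":[0.011,0.026,0],"turn":0},{"dp":[0.022,0.051,0],"turn":0},{"dp":[0.035,0.081,0],"turn":0},{"dp":[0.047,0.108,0],"turn":0},{"dp":[0.056,0.128,0],"turn":0},{"dp":[0.06,0.1375,0],"turn":0},{"dp":[0.06,0.1375,0],"turn":0},{"dp":[0.06,0.1375,0],"turn":0},{"dp":[0.06,0.1375,0],"turn":0}]'
python3 - <<'E'
from h import *
def circ(a):
    A=np.c_[2*a[:,:2],np.ones(len(a))];s=np.linalg.lstsq(A,(a[:,:2]**2).sum(1),rcond=None)[0]
    return s[:2].round(1),np.sqrt(s[2]+s[0]**2+s[1]**2).round(1)
c=cams.calibration("wrist");p,d=cams.grab_frame("wrist");cv2.imwrite("pics/w4.png",p)
pm=p.astype(int);m=(pm[...,2]>110)&(pm[...,1]<70)&(pm[...,0]<70)
q=cloud("w",d,c)
r=q[m];r=r[(abs(r[:,2]-12)<4)&(np.hypot(r[:,0]-593,r[:,1]+174)<35)];h=cv2.convexHull(r[:,:2].astype(np.float32))[:,0];print("ring pts",len(r),circ(h))
# ring inner/outer by radius about candidates
a=q.reshape(-1,3);a=a[(np.hypot(a[:,0]-593.5,a[:,1]+174.5)<35)&(a[:,2]>55)]
for lo,hi in((60,80),(80,90)):
    s=a[(a[:,2]>lo)&(a[:,2]<hi)];print(lo,len(s),circ(s) if len(s)>9 else 0)
b=q[(q[...,2]>20)&(q[...,2]<28)];b=b[np.hypot(b[:,0]-593,b[:,1]+174)<70];
for sg in(1,-1):
    s=b[sg*(b[:,1]+174)>20]
    if len(s)>30: print("stop",cv2.minAreaRect(s[:,:2].astype(np.float32)))
P,D=cams.grab_frame("top");pm=P.astype(int);m=(pm[...,2]>110)&(pm[...,1]<70)&(pm[...,0]<70)
# w3 ring
p3=cv2.imread("pics/w3.png").astype(int);s=monitor.read_state();
go(593.3,-174.5,80,3.8)
E
```

```text
clock: 7.4
tcp_pos: [592.5, -175.4, 116.1]
eef_rot: [0.685, 0.729, -0.0, -0.0]
wrist_force: [0.9, -1.1, -0.3]
grip_width: 20.2
grip_force: 52.7
ring pts 1447 (array([ 593.8, -167.5]), np.float64(27.2))
60 816 (array([ 593.5, -175.5]), np.float64(23.5))
80 1603 (array([ 593.5, -175.3]), np.float64(20.9))
stop ((590.4932250976562, -133.59556579589844), (90.06085968017578, 10.250960350036621), 5.023651599884033)
stop ((597.5298461914062, -213.19097900390625), (90.0765151977539, 10.587146759033203), 2.59529709815979)
t 7.5 tcp [ 592.8 -175.1  116.2] yaw 3.61 tilt 0.01 grip 20.3 F [ 0.7 -1.4 -1.7] -> dp [0.0006 0.0005 0.0362] turn -0.0034 j7 0.63
```

View pics/w4.png

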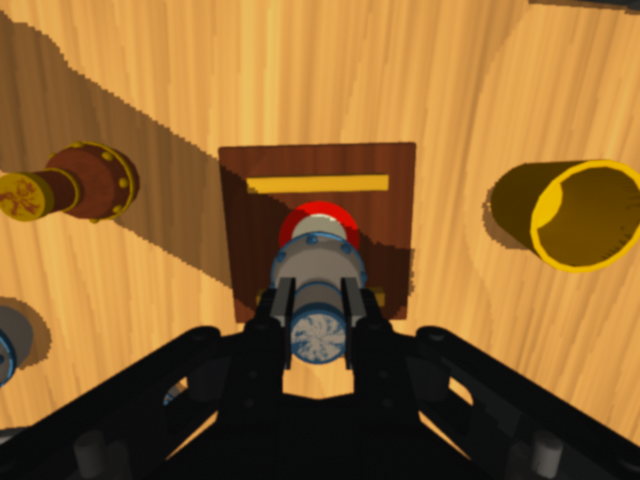

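Held vase (593.5,-175.4), ring about (594,-174). That leaves about 1.3 mm to shift while lowering.

```bash
python3 -m crank '[{"dp":[0.0012,0.0005,0.006],"turn":0},{"dp":[0.0012,0.0005,0.014],"turn":0},{"dp":[0.0012,0.0005,0.022],"turn":0},{"dp":[0.0012,0.0005,0.029],"turn":0},{"dp":[0.0012,0.0005,0.033],"turn":0},{"dp":[0.0012,0.0005,0.035],"turn":0},{"dp":[0.0012,0.0005,0.036],"turn":0},{"dp":[0.0012,0.0005,0.0368],"turn":0},{"dp":[0.0012,0.0005,0.0368],"turn":0},{"dp":[0.0012,0.0005,0.0368],"turn":0}]'; python3 -c "
from h import *
go(593.3,-174.5,79,3.8)"
```

```text
clock: 8.75
tcp_pos: [593.8, -173.4, 79.3]
eef_rot: [0.684, 0.729, 0.0, 0.0]
wrist_force: [0.7, 0.2, -1.1]
grip_width: 20.3
grip_force: 52.7
t 8.75 tcp [ 593.8 -173.4   79.3] yaw 3.67 tilt 0.02 grip 20.3 F [ 0.7  0.2 -1.1] -> dp [-0.001  -0.0006  0.0003] turn -0.0023 j7 0.65
```

```bash
python3 -m crank '[{"dp":[-0.0003,-0.0003,0.0004],"turn":0},{"dp":[-0.0003,-0.0003,0.0007],"turn":0},{"dp":[-0.0003,-0.0003,0.0007],"turn":0}]'; python3 -m crank '[{"dp":[0,0,0],"turn":0},{"dp":[0,0,0],"turn":0},{"dp":[0,0,0],"turn":0},{"dp":[0,0,0],"turn":0}]' -0.2
python3 -m crank '[{"dp":[0,0,-0.005],"turn":0},{"dp":[0,0,-0.02],"turn":0},{"dp":[0,0,-0.05],"turn":0},{"dp":[0,0,-0.09],"turn":0},{"dp":[0,0,-0.13],"turn":0},{"dp":[0,0,-0.15],"turn":0},{"dp":[0,0,-0.15],"turn":0}]'
python3 - <<'E'
from h import *
def circ(a):
    A=np.c_[2*a[:,:2],np.ones(len(a))];s=np.linalg.lstsq(A,(a[:,:2]**2).sum(1),rcond=None)[0]
    return s[:2].round(1),np.sqrt(s[2]+s[0]**2+s[1]**2).round(1)
c=cams.calibration("wrist");p,d=cams.grab_frame("wrist");cv2.imwrite("pics/w5.png",p)
q=cloud("w",d,c);a=q.reshape(-1,3);a=a[(np.hypot(a[:,0]-594,a[:,1]+174)<34)]
for lo,hi in((28,46),(64,86),(88,100)):
    s=a[(a[:,2]>lo)&(a[:,2]<hi)];print(lo,len(s),circ(s) if len(s)>9 else 0)
pm=p.astype(int);m=((pm[...,2]>100)&(pm[...,1]<70)&(pm[...,0]<70))&(abs(q[...,2]-12)<5)
r=q[m];r=r[np.hypot(r[:,0]-593,r[:,1]+174)<40]
h=cv2.convexHull(r[:,:2].astype(np.float32))[:,0]
ang=np.degrees(np.arctan2(h[:,1]+174,h[:,0]-594));print("ring pts",len(r),circ(h),circ(h[(ang>-10)&(ang<190)]))
b=q[(q[...,2]>20)&(q[...,2]<28)];b=b[np.hypot(b[:,0]-594,b[:,1]+174)<65]
for sg in(1,-1):
    s=b[sg*(b[:,1]+174)>29];print("stop",cv2.minAreaRect(s[:,:2].astype(np.float32)))
go(429,155,230,3.8)
E
```

```text
clock: 9.12
tcp_pos: [593.5, -173.8, 78.7]
eef_rot: [0.684, 0.729, 0.0, 0.0]
wrist_force: [-1.3, 0.4, 0.2]
grip_width: 20.1
grip_force: 53.2
clock: 9.62
tcp_pos: [593.5, -173.7, 78.4]
eef_rot: [0.684, 0.729, 0.0, -0.0]
wrist_force: [-0.6, 0.7, -0.3]
grip_width: 51.3
grip_force: 0.0
clock: 10.5
tcp_pos: [594.2, -174.1, 230.1]
eef_rot: [0.684, 0.729, 0.001, 0.001]
wrist_force: [0.7, -0.1, -0.4]
grip_width: 51.4
grip_force: 0.0
28 408 (array([ 594.2, -173.8]), np.float64(23.3))
64 124 (array([ 594.2, -174. ]), np.float64(11.2))
88 676 (array([ 594.2, -173.4]), np.float64(8.4))
ring pts 491 (array([ 594.3, -163.2]), np.float64(28.5)) (array([ 594.3, -163.2]), np.float64(28.5))
stop ((589.92333984375, -133.43145751953125), (89.14838409423828, 10.128829956054688), 4.976383686065674)
stop ((597.1546630859375, -214.93807983398438), (89.33521270751953, 10.7022066116333), 5.000624179840088)
t 10.55 tcp [ 593.3 -173.5  228.3] yaw 3.68 tilt 0.03 grip 50.8 F [-0.3  0.3 -0.2] -> dp [ 0.3384 -0.1429 -0.0016] turn -0.0021 j7 0.56
```

View pics/w5.png

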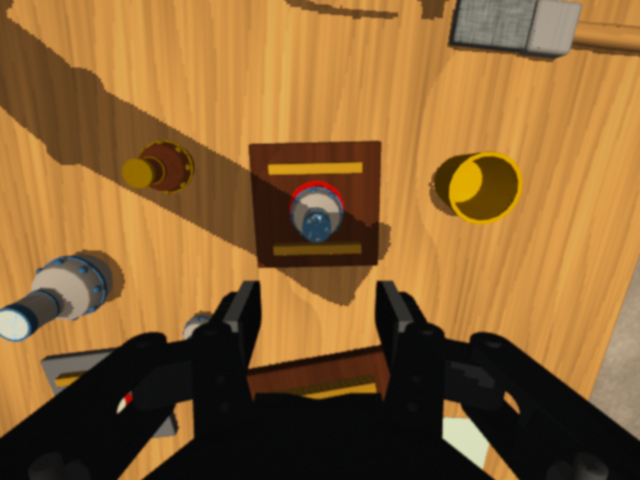

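Vase (594.2,-173.8) and stop midpoint (593.5,-174.2) agree, so it stands upright at (317,222) on the ring, with the fingers clear of it. Now the handle.

```bash
python3 -m crank '[{"dp":[0.017,-0.007,-0.002],"turn":0},{"dp":[0.054,-0.023,-0.002],"turn":0},{"dp":[0.1,-0.042,-0.002],"turn":0},{"dp":[0.15,-0.063,-0.002],"turn":0},{"dp":[0.2,-0.084,-0.002],"turn":0},{"dp":[0.25,-0.106,-0.002],"turn":0},{"dp":[0.295,-0.125,-0.002],"turn":0},{"dp":[0.325,-0.137,-0.002],"turn":0},{"dp":[0.3385,-0.143,-0.002],"turn":0},{"dp":[0.3385,-0.143,-0.002],"turn":0}]' 0.15
python3 - <<'E'
from h import *
cams.grab_frame("top")
c=cams.calibration("wrist");p,d=cams.grab_frame("wrist");cv2.imwrite("pics/w6.png",p)
q=cloud("w",d,c)
a=q[(q[...,2]>102)&(q[...,2]<119)];a=a[(a[:,0]<450)&(a[:,0]>410)&(a[:,1]>60)&(a[:,1]<240)]
print(len(a),a.min(0),a.max(0))
for y in(115,135,155,175,195):
    s=a[(abs(a[:,1]-y)<5)];print(y,len(s),np.percentile(s[:,0],[1,99]),np.percentile(s[:,2],99)) if len(s) else 0
b=a[(a[:,0]>437)&(a[:,0]<446)];print("brackets y",np.percentile(b[:,1],[0,10,90,100]),np.sort(b[:,1])[::max(1,len(b)//12)].round())
go(429,155,110,3.8)
E
```

```text
clock: 11.8
tcp_pos: [427.5, 155.7, 229.0]
eef_rot: [0.683, 0.731, -0.002, -0.0]
wrist_force: [-0.1, 0.7, -0.5]
grip_width: 36.6
grip_force: 0.0
3359 [418.79641436  90.12985134 104.92367543] [449.95917222 219.96036907 117.15843874]
115 189 [425.4773243  437.41035927] 116.41817708928404
135 197 [424.31557274 436.05999424] 116.47447869657118
155 203 [423.16461038 434.55513068] 116.6125472777908
175 221 [421.93911316 433.17362922] 116.54391735282638
195 248 [420.01287306 431.75325514] 116.41203771800195
brackets y [ 91.01164241  95.12645073 217.46381313 219.04870848] [ 91.  95.  97.  99. 100. 101. 111. 212. 213. 215. 216. 218. 219.]
t 11.9 tcp [428.7 154.  229.6] yaw 3.64 tilt 0.12 grip 36.5 F [-0.4  0.  -0.2] -> dp [0.0012 0.0005 0.1196] turn -0.0027 j7 -0.32
```

```bash
python3 -m crank '[{"dp":[0.001,0.0003,0.015],"turn":-0.004},{"dp":[0.001,0.0003,0.04],"turn":-0.004},{"dp":[0.001,0.0003,0.07],"turn":-0.004},{"dp":[0.001,0.0003,0.095],"turn":-0.004},{"dp":[0.001,0.0003,0.11],"turn":-0.004},{"dp":[0.001,0.0003,0.1175],"turn":-0.004},{"dp":[0.001,0.0003,0.1195],"turn":-0.004},{"dp":[0.001,0.0003,0.1195],"turn":-0.004}]'
python3 -m crank '[{"dp":[0,0,0],"turn":0},{"dp":[0,0,0],"turn":0},{"dp":[0,0,0],"turn":0},{"dp":[0,0,0],"turn":0},{"dp":[0,0,0],"turn":0}]' 1
python3 - <<'E'
from h import *
go(429,155,110,3.9)
s=monitor.read_state();r=R.from_quat(s["eef_rot"]).as_matrix()
u=np.array([np.cos(np.radians(3.9)),np.sin(np.radians(3.9)),0])
for a in np.arange(0.1,1.21,.1):
    d=.245*((1-np.cos(a))*u+np.sin(a)*np.array([0,0,1]));print(round(a,2),(r.T@d).round(4))
E
```

```text
clock: 12.9
tcp_pos: [429.8, 156.1, 111.5]
eef_rot: [0.683, 0.731, 0.001, 0.0]
wrist_force: [-0.0, -0.5, 0.9]
grip_width: 36.6
grip_force: 0.0
clock: 13.52
tcp_pos: [427.9, 156.1, 111.2]
eef_rot: [0.683, 0.731, -0.001, -0.001]
wrist_force: [-4.9, 0.6, 6.3]
grip_width: 10.2
grip_force: 58.5
t 13.53 tcp [427.9 156.1 111.2] yaw 3.9 tilt 0.19 grip 10.2 F [-4.9  0.6  6.3] -> dp [-0.0012  0.0011  0.0012] turn 0.0 j7 -0.17
0.1 [ 0.      0.0011 -0.0245]
0.2 [ 0.      0.0047 -0.0487]
0.3 [ 0.      0.0107 -0.0724]
0.4 [ 0.0001  0.019  -0.0955]
0.5 [ 1.000e-04  2.960e-02 -1.176e-01]
0.6 [ 1.000e-04  4.240e-02 -1.385e-01]
0.7 [ 1.00e-04  5.71e-02 -1.58e-01]
0.8 [ 1.00e-04  7.37e-02 -1.76e-01]
0.9 [ 1.000e-04  9.210e-02 -1.922e-01]
1.0 [ 1.000e-04  1.120e-01 -2.065e-01]
1.1 [ 1.000e-04  1.332e-01 -2.188e-01]
1.2 [ 2.000e-04  1.555e-01 -2.288e-01]
```

```bash
python3 -m crank '[{"dp":[0,0,-0.006],"turn":0},{"dp":[0,0.0006,-0.018],"turn":0},{"dp":[0,0.0023,-0.034],"turn":0},{"dp":[0,0.0047,-0.0487],"turn":0},{"dp":[0,0.0075,-0.0606],"turn":0},{"dp":[0,0.0107,-0.0724],"turn":0},{"dp":[0,0.0145,-0.084],"turn":0},{"dp":[0,0.019,-0.0955],"turn":0},{"dp":[0,0.019,-0.0955],"turn":0},{"dp":[0,0.019,-0.0955],"turn":0}]'
python3 - <<'E'
from h import *
go(427.9+19,156.1+1.3,111.2+95.5,3.9)
E
```

```text
clock: 14.78
tcp_pos: [446.1, 157.3, 206.9]
eef_rot: [0.683, 0.731, -0.002, -0.002]
wrist_force: [-8.6, 1.6, 1.7]
grip_width: 9.9
grip_force: 58.4
t 14.78 tcp [446.1 157.3 206.9] yaw 3.91 tilt 0.29 grip 9.9 F [-8.6  1.6  1.7] -> dp [0.0001 0.0008 0.0002] turn 0.0001 j7 -0.25
```

```bash
python3 -m crank '[{"dp":[0,0.005,-0.012],"turn":0},{"dp":[0,0.0145,-0.0305],"turn":0},{"dp":[0,0.0225,-0.043],"turn":0},{"dp":[0,0.0373,-0.0625],"turn":0},{"dp":[0,0.054,-0.0805],"turn":0},{"dp":[0,0.0723,-0.0967],"turn":0},{"dp":[0,0.0922,-0.111],"turn":0},{"dp":[0,0.1134,-0.1233],"turn":0},{"dp":[0,0.1296,-0.1301],"turn":0},{"dp":[0,0.1296,-0.1301],"turn":0}]'
python3 -m crank '[{"dp":[0,0,0],"turn":0},{"dp":[0,0,0],"turn":0}]'
python3 - <<'E'
from h import *
go(427.9+92,156.1+6.3,111.2+192,3.9)
s=monitor.read_state()["tcp_pos"];print(np.arcsin((s[2]-110.5)/245))
E
```

```text
clock: 16.02
tcp_pos: [580.8, 166.0, 342.4]
eef_rot: [0.683, 0.731, 0.004, 0.002]
wrist_force: [-4.5, 0.0, 13.2]
grip_width: 9.7
grip_force: 63.8
clock: 16.27
tcp_pos: [580.0, 166.0, 342.0]
eef_rot: [0.683, 0.731, 0.004, 0.002]
wrist_force: [-4.0, 0.5, 12.6]
grip_width: 9.5
grip_force: 63.7
t 16.27 tcp [580. 166. 342.] yaw 3.89 tilt 0.52 grip 9.5 F [-4.   0.5 12.6] -> dp [ 0.0004 -0.0605  0.0383] turn -0.0002 j7 -0.11
1.2378469778137506
```

```bash
cat >> h.py <<'E'
def lid(name=None):
    o=[]
    for n in("scene","top"):
        p,d=cams.grab_frame(n);q=cloud(n,d)
        if name and n=="scene": cv2.imwrite(name,p)
        u=np.array([.9977,.0680]);v=np.array([-.0680,.9977])
        r=q.reshape(-1,3);h=r[:,:2]-np.array([673.3,171.7]);X=h@u;Y=h@v;Z=r[:,2]-110
        k=(abs(Y)<90)&(X>-190)&(X<0)&(Z>30)&(np.hypot(X,Z)<190)&(np.hypot(X,Z)>40);X,Y,Z=X[k],Y[k],Z[k]
        A=np.arctan2(Z,-X)
        # direction fit
        P=np.c_[X,Z]
        for _ in range(4):
            c=np.median(P,0);w=np.linalg.svd(P-P.mean(0),full_matrices=False)[2][0];res=abs((P-P.mean(0))@np.array([-w[1],w[0]]));P=P[res<max(4,np.median(res)*2)]
        o.append((n,len(P),round(float(np.arctan2(abs(w[1]),abs(w[0]))),3)))
    print(o)
E
python3 -c "
from h import *
lid('pics/s2.png')"
```

```text
[('scene', 8039, 1.179), ('top', 527, 1.177)]
```

View pics/s2.png

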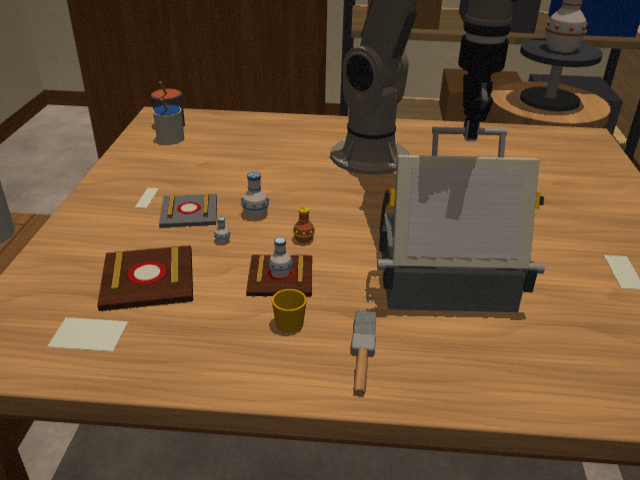

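The lid is at 1.18 rad by the plane fit, past the red mark. The gripper holds the bar at (468,132), and the vase stands on its ring at (280,262). Now I'll ease the lid down to about 0.84.

```bash
python3 -m crank '[{"dp":[0,-0.006,0.0025],"turn":0},{"dp":[0,-0.0174,0.008],"turn":0},{"dp":[0,-0.028,0.0138],"turn":0},{"dp":[0,-0.0386,0.0202],"turn":0},{"dp":[0,-0.047,0.0257],"turn":0},{"dp":[0,-0.0547,0.0314],"turn":0},{"dp":[0,-0.0624,0.0375],"turn":0},{"dp":[0,-0.067,0.0415],"turn":0},{"dp":[0,-0.0698,0.0439],"turn":0},{"dp":[0,-0.0698,0.0439],"turn":0}]'
python3 -m crank '[{"dp":[0,0,0],"turn":0},{"dp":[0,0,0],"turn":0},{"dp":[0,0,0],"turn":0},{"dp":[0,0,0],"turn":0}]'
python3 -c "
from h import *
go(510,162,290,3.9)
lid();lid('pics/s3.png')"
```

```text
clock: 17.62
tcp_pos: [508.8, 161.3, 295.7]
eef_rot: [0.683, 0.731, 0.002, 0.0]
wrist_force: [-5.8, 0.4, 8.6]
grip_width: 9.5
grip_force: 65.7
clock: 18.12
tcp_pos: [509.0, 161.4, 295.8]
eef_rot: [0.683, 0.731, 0.002, 0.0]
wrist_force: [-6.1, 0.4, 7.2]
grip_width: 9.8
grip_force: 65.7
t 18.12 tcp [509.  161.4 295.8] yaw 3.88 tilt 0.23 grip 9.8 F [-6.1  0.4  7.2] -> dp [0.0006 0.0011 0.0058] turn -0.0003 j7 -0.2
[('scene', 7225, 0.834), ('top', 2630, 0.834)]
[('scene', 7281, 0.834), ('top', 2642, 0.834)]
```

The lid is steady at 0.834 rad, mid green band, with the grip holding. I'm handing in.

```bash
python3 -c "
from bench import workorder
print(workorder.close_job())"
```

```text
the job is handed in; nothing more can be done
None
```

The white vase stands released within about 1 mm of the ring's centre, the lid went up to 1.18 rad and is now held still by its handle at 0.834 rad in the green band, and the job is handed in; no verdict was shown.

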